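# Lock a measured ceramic plate into its carrier

## Robot

A 6-joint arm with a two-finger parallel gripper is mounted at the origin on the work surface. World frame = base frame: x ahead of the robot, y to its left, z up, the work surface at z = 0. Lengths are in mm, angles in rad, forces in N, time in s.
With the tool pointing down it reaches from about 350 to 725 mm from the base axis. Payload 4.3 kg.
Tool frame: the origin (TCP) lies at the very end of the fingers, on their centre line; the grasp point (between the pads) lies 19 mm behind it; z points along the fingers, y is the line along which they close (so a half turn about z gives the same grasp; the last joint's range is limited). The gripper opens to 85 mm and grips with 20 to 120 N. Pads are 22 mm wide; open, the fingers measure 114 mm over their backs; the gripper's body (76 mm by 85 mm) begins 54 mm behind the grasp point. The pads swing forward as they close: fully open they stand 13 mm farther back than shut.
Start: joints at [-1.237, 0.377, 0.081, 1.274, 0, 1.46], TCP at [246.907, -519.333, 206.629] pointing down, gripper open.
Joint ranges: [-2.72, 2.72], [-0.84, 1.66], [-1.02, 1.22], [-1.77, 2.12], [-1.37, 1.28], [-3.14, 3.14]. Speed limits (rad/s): [2.57, 2.57, 3.14, 3.14, 3.14, 3.14].

## Interface

Orientations are given as a unit quaternion [w, x, y, z].
In Python, from cell import arm, planner, grab_frame, order gives the robot as it stands. The module is installed in compiled form; this text tells all that it offers. Calls block until the motion is done:
- arm.move_to(position, orientation): joint-space move of the TCP to a pose.
- arm.move_straight(position, v=150, rotation=None, stop_force=None): straight line of the TCP; rotation=None keeps the orientation; v is the mean speed in mm/s. With stop_force (N) it stops when the force on the tool has changed by that much, and returns True; else False.
- arm.move_j(angles): joint-space move.
- arm.grip(opening): finger opening in mm; the grip force is fixed at half the most; returns when the fingers have stopped.
- arm.pause(seconds).
- planner.ik(position, orientation): joint angles nearest the present ones, or None.
- arm.sense(): the state.
- grab_frame(name): name is "side" or "top"; returns a dict with "image" (480x640x3 uint8, red, green, blue), "intrinsics" (3x3 intrinsics, pixels), "dist" ([k1, k2, p1, p2, k3] as OpenCV has them; the pictures are not rectified), "rvec" (rotation vector, rad) and "tvec" (3), from world to camera coordinates, as OpenCV has them. Camera axes: x right, y down, z forward; pixel columns grow to the right and rows downward; lengths in mm; the calibration is good to about 2 mm. A picture is of the moment at which its call begins. There is no depth.
A pose or a line that the arm cannot do raises arm.Unreachable and nothing moves.
- order.finish_job(): hands the job in; it is judged then, once.
The state is a dict: "time_s": time; "joints": joint angles; "qd": joint speeds; "joint_torque": joint torques, N m; "eef_pos": TCP position; "orientation": TCP orientation; "contact_force": force on the tool from outside, world axes, zero at the start; "wrist_torque": the same for the moment, N m; "opening": finger opening in mm; "gripper_force": force on a finger pad.
Only numpy, scipy, OpenCV 4.12 (cv2) and the standard library are available. Lean on these libraries where they do the work, as an engineer would, in place of code of your own. Each camera call takes 0.05 s, during which the arm holds its last target. There are 200 camera calls.

## Task

Pack the measured ceramic plate: push it along the carrier board into the bay until it is fully home against the end stop, then set the wooden cover squared up and centred on top of it, with its grip ridge running the same way as the closed hold-down bar. Then swing the bar over and down until it rests in its forked catch, and last slide the bolt fully across over the bar. The plate is brittle, so never ram, squeeze or drop things on it, and leave everything else on the bench where it is.

Things in the scene. Friction and masses are not known exactly. Their poses are not given: they have to be found in the camera images.
- carrier: Plate carrier, fixed: plywood board 180 (x) by 365 (y) by 12 mm, low aluminium fittings at its +y end. Origin on the bench under the bay's centre; the board spans y = -280 to +85 mm. The bay's rails (inner faces x = +-53 mm, y = -50 to +50) and end stop (face at y = +50.5) are 10 mm high, tops 22 mm over the bench. Its mouth faces -y, flaring to x = +-67 mm at y = -95.
- plate: The measured plate: beige-grey ceramic, 100 by 100 mm, 14 mm thick, about 350 g, lying flat on the empty end of the carrier board. Origin at the centre of its underside, x and y along its edges. Fully home, its origin is at x = 0, y = 0, z = 12 mm in the carrier's frame. Brittle: it chips when pushed with the fingers or pressed by the cover with more than 60 N.
- cover: Cover: plywood square 92 by 92 mm, 14 mm thick, with a straight wooden grip ridge on top, 64 mm long (along its x), 20 mm wide (y), 32 mm high (top 46 mm above the underside), about 130 g. Origin: centre of its underside. It lies on the bench left of the carrier. On the plate, its x is to lie along the carrier's x, either way round.
- bar (a joint): Hold-down bar angle (rad): 0 = level in the catch, 1.57 = upright, 1.9 = leaning fully back; the stiff hinge stays where left. Aluminium, 18 mm wide, 12 thick, reaching 174 mm from the hinge, swinging in the carrier's x-z plane at y = +40 mm. Closed it points to the carrier's -x, top 54 and underside 42 mm over the bench (2 mm over the cover), its end 20 mm past the fork.
- bar_hinge (a point): The bar's hinge axis (along the carrier's y), at x = 74, y = 40, z = 48 mm in the carrier's frame, between two cheeks 62 mm high (over the bench). Its axes are the carrier's.
- bar_tip (a point): Middle of the free end of the hold-down bar, 174 mm from the hinge. Moves with the bar.
- catch (a point): Floor of the open-topped fork where the bar comes to rest, at x = -73, y = 40, z = 42 mm in the carrier's frame; its prongs reach z = 52 mm. In line with it stand the bolt block (y = -60 to +14 mm, to z = 54 mm) and the bolt's keeper (y = 57 to 67 mm, to z = 70 mm).
- bolt (a joint): Travel of the slide bolt (m): 0 = drawn back, 0.045 = fully across over the bar, its end in the keeper. It slides along the carrier's +y with about 1.5 N of friction.
- bolt_knob (a point): Top of the bolt's upright knob, a steel pin 15 mm in diameter and 36 mm high, top 96 mm above the bench, at x = -73 mm in the carrier's frame (y = -45 mm drawn back, 0 when across). Moves with the bolt.
- spares: Bystander: a stack of four spare plates, 98 by 98 by 44 mm, left of the carrier. Origin under its centre. Leave alone.
- caliper: Bystander: digital calliper, 190 mm long (its y), 12 mm high, jaws to its -x. Leave alone.
- pencup: Bystander: open plastic cup, 76 mm across, 100 mm high, beyond the carrier. Leave alone.
- gauge_ring: Bystander: steel ring gauge 80 mm across, 22 mm high. Leave alone.
- brush: Bystander: hand brush 180 mm long. Leave alone.
- cleaner: Bystander: closed bottle, 60 mm across, 150 mm high. Leave alone.
Mind the look-alikes: they are no part of the job. What is shaped like the cover but black or yellow is not meant.

How it is judged:
By the outcome, as a careful person would: the job done as asked, in the order asked, and still so for the second after the job is handed in, with the robot touching nothing.
It also fails if it takes over 72 s, if anything falls off the work surface, if the arm or the gripper's body presses on something with over 40 N, if the wrist force passes 120 N, or if a joint passes its speed limit or range.

## Working session

There is one attempt and no reset: what is moved stays moved. The work goes in short steps, each a Python script; the robot and the scene stay as the last script left them, time stands still between calls to the robot, and variables do not carry over. Pictures are saved under pics/ and viewed, at most 10 in all, crops included, and the job is handed in when it is done.

```bash
mkdir -p pics; ls
python3 - <<'E'
from cell import arm, grab_frame
import cv2,numpy as np
for n in("top","side"):
    f=grab_frame(n); cv2.imwrite(f"pics/{n}0.png",f["image"][:,:,::-1])
    R=cv2.Rodrigues(f["rvec"])[0]; print(n,f["intrinsics"].tolist(),f["dist"],(-R.T@np.ravel(f["tvec"])).round(1))
    np.savez(f"pics/{n}0.npz",**f)
s=arm.sense();print(s)
E
```

```text
pics
top [[572.2813257982974, 0.0, 326.9954555735548], [0.0, 572.2813257982974, 239.56393916543294], [0.0, 0.0, 1.0]] [0.02082779 0.         0.         0.         0.        ] [ 359.9   18.2 1693.3]
side [[473.14977539481487, 0.0, 317.110867818737], [0.0, 473.14977539481487, 239.29456373661995], [0.0, 0.0, 1.0]] [0.00061534 0.         0.         0.         0.        ] [-313.7  829.   768.9]
{'time_s': 0.1, 'joints': array([-1.23733062e+00,  3.78016877e-01,  7.97753250e-02,  1.27444699e+00,
       -7.56099139e-06,  1.46049732e+00]), 'qd': array([ 1.54322614e-03, -2.71815955e-03,  2.31310370e-03, -1.59027347e-03,
       -2.34581919e-05,  3.43255163e-04]), 'joint_torque': array([ 7.67642359e-04, -4.64692855e+01,  2.70583105e+01,  1.20330392e-02,
       -1.18902426e-04,  1.55717521e-05]), 'eef_pos': array([ 246.66162   , -518.68684158,  205.74517783]), 'orientation': array([-9.39803349e-04,  9.75484497e-01,  2.20066127e-01, -1.09107959e-04]), 'contact_force': array([-0.04136827, -0.90052492, -0.91019314]), 'wrist_torque': array([-0.02542565,  0.0235305 ,  0.0331583 ]), 'gripper_force': 0.0, 'opening': 85.47951439986338}
```

View pics/top0.png

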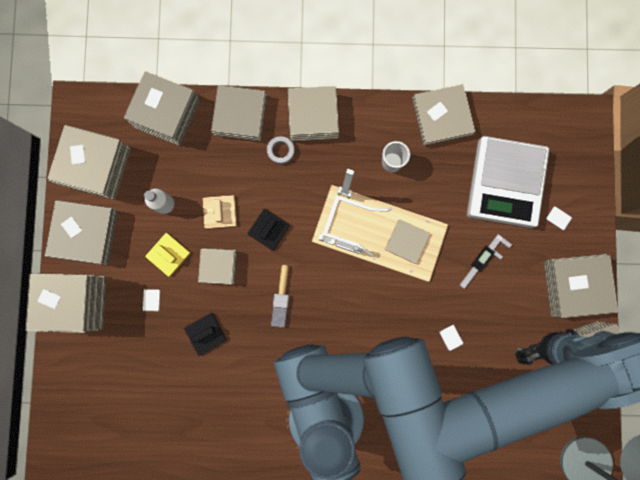

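View pics/side0.png

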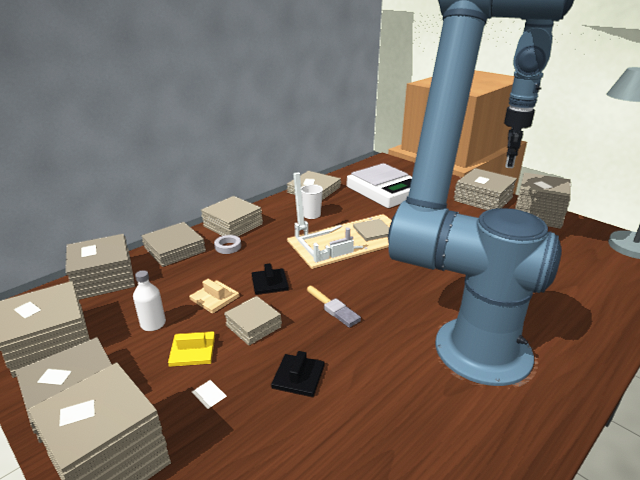

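Candidates for the cover in the top view: wood (219,212), black (269,229), black (206,334), yellow (167,255). The description calls for wood, so I take (219,212). Candidates for the plate: the one on the board (408,241), the spares stack (217,267) and the bench-edge stacks. I take (408,241). I'll check both choices in one close crop.

```bash
cat > h.py <<'E'
import cv2,numpy as np
def ray(f,p,z):
    K,d=f["intrinsics"],f["dist"]; R=cv2.Rodrigues(f["rvec"])[0]; t=np.ravel(f["tvec"])
    u=cv2.undistortPoints(np.float64(p).reshape(-1,1,2),K,d)[:,0]
    D=np.c_[u,np.ones(len(u))]@R; C=-R.T@t
    return C+D*((z-C[2])/D[:,2])[:,None]
def proj(f,P): return cv2.projectPoints(np.float64(P).reshape(-1,1,3),f["rvec"],f["tvec"],f["intrinsics"],f["dist"])[0][:,0]
E
python3 - <<'E'
from h import *
f=dict(np.load("pics/top0.npz")); im=f["image"]
a=cv2.resize(im[165:290,305:455,::-1],None,fx=5.3,fy=5.3*.75,interpolation=cv2.INTER_CUBIC)[:,:800] 
a=cv2.resize(im[165:290,305:455,::-1],(510,425),interpolation=cv2.INTER_CUBIC)
b=cv2.resize(im[180:250,190:250,::-1],(290,338),interpolation=cv2.INTER_CUBIC)
g=dict(np.load("pics/side0.npz")); c=g["image"][270:320,180:245,::-1]; c=cv2.resize(c,(290,223),interpolation=cv2.INTER_CUBIC)
o=np.zeros((600,800,3),np.uint8);o[:425,:510]=a;o[:338,510:]=b;o[340:563,510:]=c;cv2.imwrite("pics/crop.png",o)
hsv=cv2.cvtColor(im,cv2.COLOR_RGB2HSV)
for p in((219,200),(212,220),(380,225),(430,270),(408,241),(500,300),(217,267)): print(p,hsv[p[1],p[0]])
E
```

```text
(219, 200) [ 17  93 212]
(212, 220) [ 23  68 241]
(380, 225) [ 23  71 242]
(430, 270) [ 21  77 241]
(408, 241) [ 20  41 186]
(500, 300) [ 12 144 101]
(217, 267) [ 21  41 192]
```

View pics/crop.png

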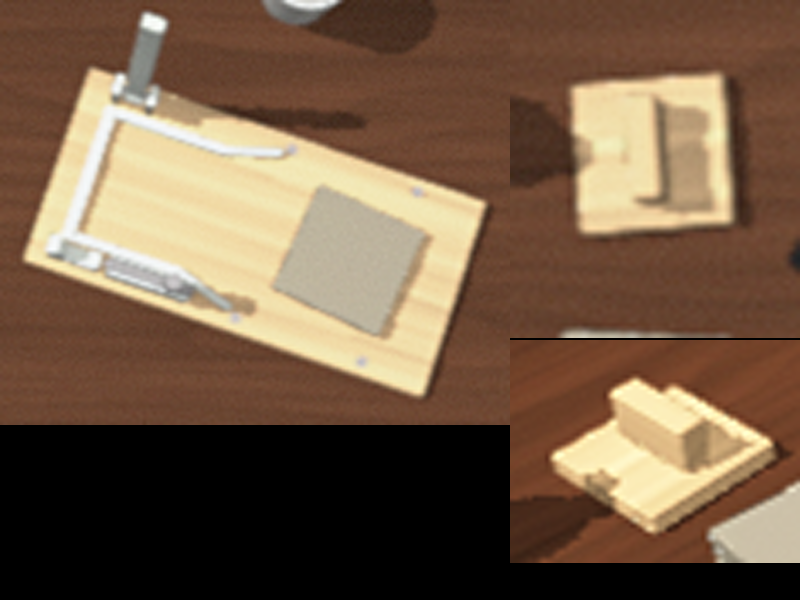

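The crop shows a wooden cover with its ridge upright in the image at about (222,210). The ceramic plate is at (408,241) on the board. The bar leans back with its tip near (350,171), and the bolt is drawn back by (357,248). Next I measure.

```bash
cat >> h.py <<'E'
def quad(f,mask,z,name=""):
    """largest contour -> world min-area rectangle on plane z: centre, sides, angle of box edge (mod 90)"""
    mask=cv2.morphologyEx(mask.astype(np.uint8)*255,cv2.MORPH_OPEN,np.ones((2,2)))
    c=max(cv2.findContours(mask,cv2.RETR_EXTERNAL,cv2.CHAIN_APPROX_NONE)[0],key=cv2.contourArea)
    W=ray(f,cv2.convexHull(c)[:,0]+0.0,z)[:,:2].astype(np.float32)
    (x,y),(w,h),a=cv2.minAreaRect(W); print(name,"c",round(x,1),round(y,1),"size",round(w,1),round(h,1),"ang",round(a,2)); return x,y,w,h,a
def roi(m,x0,x1,y0,y1):
    o=np.zeros_like(m);o[y0:y1,x0:x1]=m[y0:y1,x0:x1];return o
E
python3 - <<'E'
from h import *
f=dict(np.load("pics/top0.npz")); g=dict(np.load("pics/side0.npz"))
h,s,v=cv2.split(cv2.cvtColor(f["image"],cv2.COLOR_RGB2HSV))
bx,by,bw,bh,ba=quad(f,roi((v>140)&(s<110),305,455,186,290),12,"board")   # bar cheek cut
box=roi((v>150)&(s>50)&(s<110)&(h>12),305,455,186,290)
quad(f,box,12,"board wood")
quad(f,roi((s<56)&(v>150)&(v<220),383,436,212,270),26,"plate")
quad(f,roi((v>150)&(s<120),195,245,185,235),14,"cover")
hs,ss,vs=cv2.split(cv2.cvtColor(g["image"],cv2.COLOR_RGB2HSV))
quad(g,roi((ss<62)&(vs>120)&(vs<225),352,392,214,246),26,"plate side")
print("ridge top:",ray(f,[[190+27.5+0,180+20],[217.2,193+6],[219.8,220]],46).round(1))
# ridge ends on crop b: scale 4.83: top-left(630,93) top-right(655,95) bottom-left(640,200) br(662,203)
P=np.array([[630,93],[655,95],[640,200],[662,203]],float); P=np.c_[190+(P[:,0]-510)/4.83,180+P[:,1]/4.83]
R=ray(f,P,46);print(R.round(1),R.mean(0))
print("tip rough @215",ray(f,[[349.5,170.5]],215).round(1))
E
```

```text
board c 538.0 -151.1 size 366.9 183.8 ang 71.97
board wood c 538.1 -151.2 size 366.7 181.8 ang 72.26
plate c 513.0 -231.3 size 98.7 97.4 ang 66.27
cover c 589.7 324.3 size 92.8 93.1 ang 5.86
plate side c 506.1 -215.9 size 105.4 103.7 ang 67.37
ridge top: [[621.1 326.8  46. ]
 [624.  327.8  46. ]
 [562.8 317.9  46. ]]
[[623.1 334.6  46. ]
 [622.2 319.6  46. ]
 [558.5 326.   46. ]
 [557.  312.8  46. ]] [590.20323724 323.25110229  46.        ]
tip rough @215 [[680.7 -47.2 215. ]]
```

```bash
cat >> h.py <<'E'
YAW=-0.312; O=np.array([568.0,-58.3,0.]); c_,s_=np.cos(YAW),np.sin(YAW)
RC=np.array([[c_,-s_,0],[s_,c_,0],[0,0,1.]])
def W(x,y,z): return O+RC@np.array([x,y,z],float)      # carrier -> world
def C(p): return RC.T@(np.asarray(p,float)-O)          # world -> carrier
def Q(a): return np.array([0,np.cos(a/2),np.sin(a/2),0])  # tool down, tool x at world yaw a
E
python3 - <<'E'
from h import *
from cell import arm,planner
from scipy.spatial.transform import Rotation as Ro
print("plate C",C([513,-231.3,0]).round(1),"cover yaw6 ik",planner.ik([590,324,19],Q(np.radians(6))) is not None)
for x,z in((130,180),(145,175),(130,165)):
  for tilt in (0,-.2,.2,.4,-.4):
    # tilt about carrier y
    R=Ro.from_matrix(RC)*Ro.from_euler('y',tilt)*Ro.from_euler('x',np.pi); q=R.as_quat()[[3,0,1,2]]
    print(x,z,tilt,planner.ik(W(x,40,z),q) is not None)
a=YAW+np.pi/2   # tool x along carrier +y
arm.grip(40)
arm.move_to(W(0.5,-268,70),Q(a))
arm.move_straight(W(0.5,-268,15.5),v=120)
s=arm.sense();print(s["time_s"],C(s["eef_pos"]).round(1),s["opening"],s["contact_force"].round(1))
hit=arm.move_straight(W(0.3,-85,15.5),v=70,stop_force=20)
s=arm.sense();print(hit,s["time_s"],C(s["eef_pos"]).round(1),s["contact_force"].round(1))
if not hit:
    hit=arm.move_straight(W(0,-53,15.5),v=22,stop_force=12)
    s=arm.sense();print(hit,s["time_s"],C(s["eef_pos"]).round(1),s["contact_force"].round(1))
E
```

```text
plate C [   0.8 -181.5    0. ] cover yaw6 ik True
130 180 0 True
130 180 -0.2 True
130 180 0.2 True
130 180 0.4 False
130 180 -0.4 True
145 175 0 True
145 175 -0.2 True
145 175 0.2 False
145 175 0.4 False
145 175 -0.4 True
130 165 0 True
130 165 -0.2 True
130 165 0.2 True
130 165 0.4 False
130 165 -0.4 True
2.5167 [   0.7 -268.7   16. ] 39.92181548663993 [-0.6 -0.5  0.5]
False 5.2833 [  0.3 -85.2  15.5] [-0.5  1.3  0.2]
False 6.8917 [  0.  -53.1  15.5] [-0.3  0.9 -0.5]
```

Run:
```python
from h import *
from cell import grab_frame
f=grab_frame("top");g=grab_frame("side");np.savez("pics/top1.npz",**f);np.savez("pics/side1.npz",**g)
p=proj(g,[W(0,-40,26)])[0].astype(int);print(p)
a=cv2.resize(f["image"][165:290,305:455,::-1],(400,333),interpolation=cv2.INTER_CUBIC)
b=cv2.resize(g["image"][p[1]-60:p[1]+50,p[0]-60:p[0]+60,::-1],(400,367),interpolation=cv2.INTER_CUBIC)
o=np.zeros((370,800,3),np.uint8);o[:333,:400]=a;o[:367,400:]=b;cv2.imwrite("pics/c1.png",o)
```

```text
[336 237]
```

View pics/c1.png

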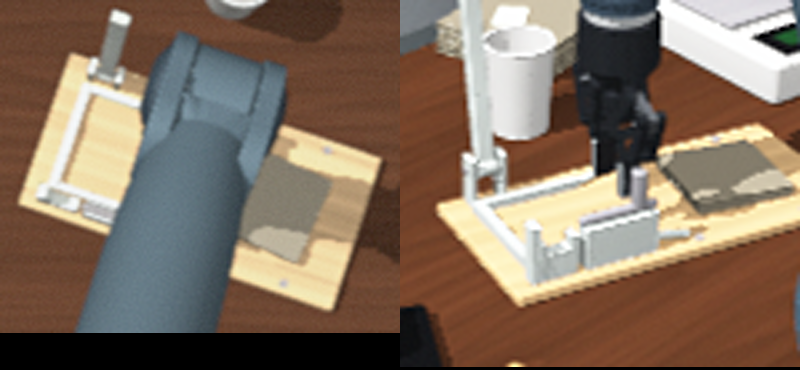

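The fingers passed over the plate, which is still at about (410,241). When open, the tips stand well above the TCP. I'll go back, probe the board for the true tip height at this opening, and push lower.

Run:
```python
from h import *
from cell import arm
st=lambda t:(lambda s:print(t,round(s["time_s"],1),C(s["eef_pos"]).round(1),s["contact_force"].round(1),round(s["opening"],1)))(arm.sense())
arm.move_straight(W(0,-53,50),v=200)
arm.move_straight(W(0.5,-262,40),v=250)
arm.grip(24)
hit=arm.move_straight(W(0.5,-262,1),v=20,stop_force=4); st(("probe",hit))
```

```text
('probe', False) 10.7 [   0.6 -262.1    1.1] [-0.4  1.  -0.1] 24.1
```

Run:
```python
from h import *
from cell import arm,grab_frame
st=lambda t:(lambda s:print(t,round(s["time_s"],1),C(s["eef_pos"]).round(1),s["contact_force"].round(1),round(s["opening"],1)))(arm.sense())
hit=arm.move_straight(W(0.5,-262,-8),v=15,stop_force=4); st(("probe",hit))
g=grab_frame("side");p=proj(g,[W(0,-262,12)])[0].astype(int)
print(p,proj(g,[W(0,-262,12),W(0,-262,26)]).round(1))
b=cv2.resize(g["image"][p[1]-70:p[1]+50,p[0]-90:p[0]+70,::-1],(800,600),interpolation=cv2.INTER_CUBIC);cv2.imwrite("pics/c2.png",b)
```

```text
('probe', False) 11.4 [   0.5 -262.    -8. ] [-0.  -0.1  0.1] 24.0
[395 225] [[395.3 225.5]
 [395.7 221.7]]
```

View pics/c2.png

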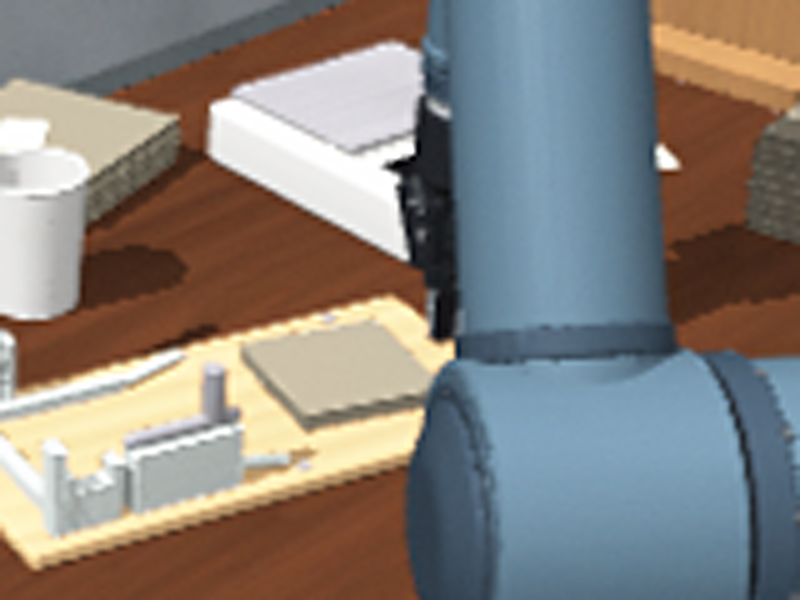

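The side crop shows the tip at about px (393,222.6), above the board, although the TCP reads z=-8. I'll check the cross-view geometry numerically.

Run:
```python
from h import *
from cell import arm
g=dict(np.load("pics/side0.npz"))
n=lambda *P:proj(g,np.array(P)).round(1).tolist()
print("board corners (top-derived)->side",n(W(-90,85,12),W(90,85,12),W(-90,-280,12),W(90,-280,12)))
print("plate centre",n([513,-231.3,26]),"knob",n(W(-73,-45,96)),"keeper top",n(W(-73,62,70)),"cheek",n(W(74,40,62)))
print("tip c1 pred +x,-x finger",n(W(26,-53,15.5),W(-26,-53,15.5)))
print("tip now pred",n(W(19,-262,12),W(-19,-262,12),W(-19,-262,26)))
g1=dict(np.load("pics/side1.npz"))
print(C(ray(g1,[[343.5,235.5]],26)[0]).round(1),C(ray(g1,[[343.5,235.5]],15.5)[0]).round(1))
s=arm.sense();print(s["eef_pos"],s["orientation"].round(4),s["joints"].round(4))
# top-view base check: cover & plate corners from side
hs,ss,vs=cv2.split(cv2.cvtColor(g["image"],cv2.COLOR_RGB2HSV))
quad(g,roi((vs>150)&(ss<120)&(ss>40),185,242,275,315),7,"cover side z7")
```

```text
board corners (top-derived)->side [[312.7, 265.3], [287.8, 237.1], [416.3, 236.5], [384.8, 213.1]]
plate centre [[374.7, 227.0]] knob [[350.0, 227.3]] keeper top [[317.1, 243.5]] cheek [[302.5, 222.3]]
tip c1 pred +x,-x finger [[335.8, 235.3], [343.8, 242.9]]
tip now pred [[392.1, 223.0], [398.6, 228.0], [399.0, 224.2]]
[ -1.6 -65.2  26. ] [ 14.1 -74.3  15.5]
[ 488.10084323 -307.8527072    -7.93512129] [1.000e-04 8.084e-01 5.886e-01 0.000e+00] [-0.6726  0.5329 -0.2622  0.7755 -0.      1.2102]
cover side z7 c 599.3 331.4 size 128.2 100.3 ang 6.29
```

Board, knob and keeper agree across the two views, so the calibration is fine. The real tips stand about 20 to 27 mm above the reported TCP. I'll continue the gentle probe to pin that offset.

Run:
```python
from h import *
from cell import arm
st=lambda t:(lambda s:print(t,round(s["time_s"],1),C(s["eef_pos"]).round(1),s["contact_force"].round(1),round(s["opening"],1)))(arm.sense())
try:
    hit=arm.move_straight(W(0.5,-262,-22),v=15,stop_force=4); st(("probe24",hit))
except arm.Unreachable as e: print("unreach",e)
```

```text
('probe24', True) 12.0 [   0.6 -262.   -12.7] [0.  0.7 4.9] 23.7
```

```bash
cat >> h.py <<'E'
def st(t):
    from cell import arm
    s=arm.sense();print(t,round(s["time_s"],1),C(s["eef_pos"]).round(1),s["contact_force"].round(1),round(s["opening"],1));return s
E
python3 - <<'E'
from h import *
from cell import arm
arm.move_straight(W(0.5,-262,5),v=150)
arm.grip(0)
hit=arm.move_straight(W(0.5,-262,-16),v=20,stop_force=4); st(("probe0",hit))
arm.move_straight(W(0.5,-262,0),v=150)
arm.grip(24)
arm.move_straight(W(0.5,-262,-9.5),v=60)
hit=arm.move_straight(W(0.3,-85,-9.5),v=70,stop_force=20);st(hit)
if not hit:
    hit=arm.move_straight(W(0,-53,-9.5),v=22,stop_force=12);st(hit)
E
```

```text
('probe0', True) 13.4 [   0.3 -261.9  -12.6] [-1.8  0.8  4.8] 0.3
False 17.0 [  1.  -85.1  -9.3] [ 1.6 -5.2  0.3] 23.9
False 18.6 [  0.9 -55.1  -9.2] [ 1.  -9.1 -0.8] 24.1
```

Run:
```python
from h import *
from cell import arm,grab_frame,planner
hit=arm.move_straight(W(0.9,-46,-9.2),v=15,stop_force=12);st(hit)
arm.move_straight(W(0.9,-75,-9.2),v=150)
arm.move_straight(W(0.9,-75,75),v=250)
# go over cover (hover) so the bay is visible
arm.grip(60)
arm.move_to([590,324,100],Q(np.radians(6)));st("hover")
f=grab_frame("top");g=grab_frame("side");np.savez("pics/top2.npz",**f);np.savez("pics/side2.npz",**g)
h,s,v=cv2.split(cv2.cvtColor(f["image"],cv2.COLOR_RGB2HSV))
x,y,*_=quad(f,roi((s<56)&(v>150)&(v<220),325,385,195,250),26,"plate")
print(C([x,y,0]).round(1))
a=cv2.resize(f["image"][165:290,305:455,::-1],(800,600)[0:1]+(600,),interpolation=cv2.INTER_CUBIC);cv2.imwrite("pics/c3.png",a)
```

```text
True 19.0 [  0.7 -55.6  -9.4] [-0.1 -2.4  1. ] 23.9
hover 23.8 [-96.3 370.4 100. ] [-0.  -0.   0.6] 59.6
plate c 586.2 -64.9 size 98.3 53.4 ang 74.24
[19.3 -0.7  0. ]
```

View pics/c3.png

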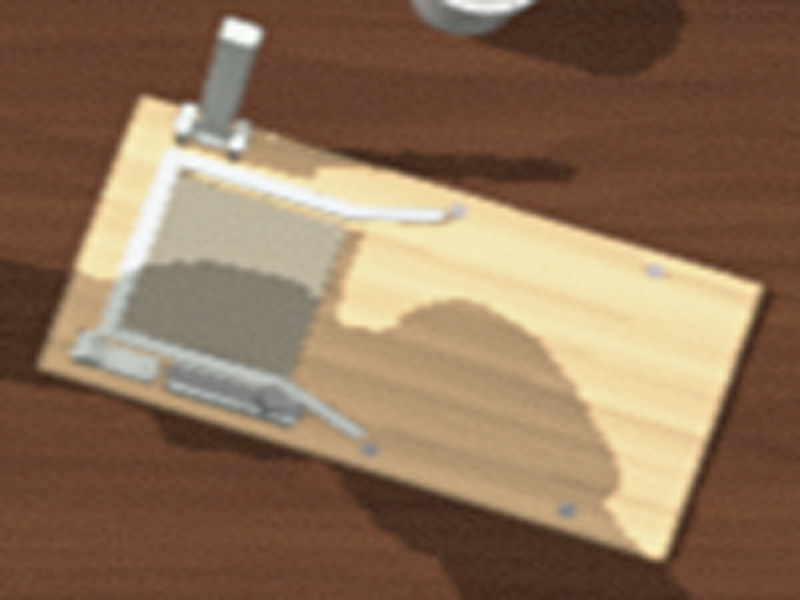

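The plate now sits against the end stop, its corners at about (333,201) and (371,213), with centre y = -0.7 mm and the near gap closed. Next is the cover.

Run:
```python
from h import *
from cell import arm,grab_frame
a=np.radians(6.1); p=np.array([590,324,0.])
arm.move_straight(p+[0,0,20],v=150,rotation=Q(a))
hit=arm.move_straight(p+[0,0,-6.5],v=50,stop_force=8);st(hit)
arm.grip(0);s=st("grip");print(s["gripper_force"])
if 15<s["opening"]<25:
    arm.move_straight(p+[0,0,105],v=150)
    st("lift")
    arm.move_straight(W(-1.5,0,105),v=250,rotation=Q(YAW));st("over")
```

```text
False 25.3 [-96.5 370.5  -6.7] [-0.5 -0.2 -1. ] 59.9
grip 25.7 [-95.9 371.2  -5.7] [-1.2  0.2  3. ] 18.7
59.556180238723755
lift 26.6 [-97.1 369.9 103.6] [-0.4 -0.4 -2.1] 19.0
over 28.3 [ -1.9   0.9 104.9] [-1.1  0.8 -1.2] 18.9
```

Run:
```python
from h import *
from cell import arm,grab_frame
arm.move_straight(W(-1.5,0,30),v=120)
hit=arm.move_straight(W(-1.5,0,15),v=15,stop_force=5);st(hit)
arm.grip(45);st("open")
arm.move_straight(W(-1.5,0,120),v=200)
arm.grip(0)
arm.move_to(W(-40,-190,150),Q(YAW));st("away")
f=grab_frame("top");g=grab_frame("side");np.savez("pics/top3.npz",**f);np.savez("pics/side3.npz",**g)
h,s,v=cv2.split(cv2.cvtColor(f["image"],cv2.COLOR_RGB2HSV))
p=proj(g,[W(0,0,40)])[0].astype(int)
A=cv2.resize(f["image"][175:265,305:395,::-1],(400,400),interpolation=cv2.INTER_CUBIC)
b=cv2.resize(g["image"][p[1]-60:p[1]+40,p[0]-50:p[0]+50,::-1],(400,400),interpolation=cv2.INTER_CUBIC)
cv2.imwrite("pics/c4.png",np.hstack([A,b]))
```

```text
True 29.8 [-1.5 -0.  20.3] [-0.7 -1.6  4.4] 18.6
open 30.1 [-3.  -0.2 19.1] [-0.1  0.  -0.6] 45.1
away 36.1 [ -40. -190.  150.] [-0.1  0.4  0.1] 0.1
```

View pics/c4.png

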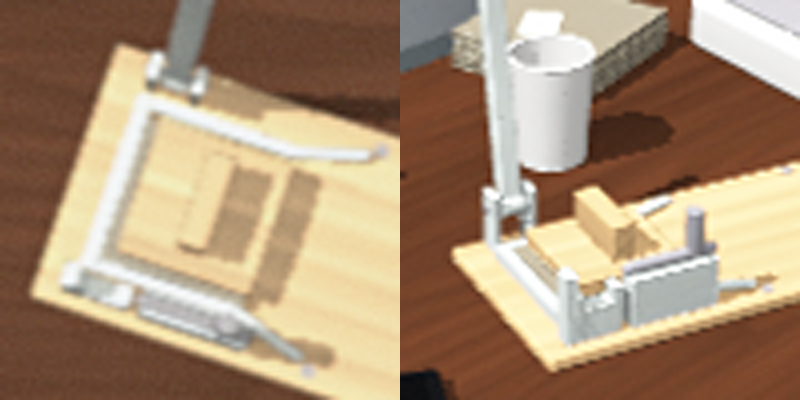

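Run:
```python
from h import *
f=dict(np.load("pics/top3.npz"));h,s,v=cv2.split(cv2.cvtColor(f["image"],cv2.COLOR_RGB2HSV))
P=np.array([[152,118],[282,170],[118,250],[245,292]])/4.444+[305,175]
c=np.array([C(q) for q in ray(f,P-.4,40)]);print(c.round(1),c.mean(0).round(1))
R=np.array([[208,152],[235,158],[180,243],[208,252]])/4.444+[305,175]
c=np.array([C(q) for q in ray(f,R-.4,72)]);print(c.round(1),c.mean(0).round(1))
E4=[W(x-1.5,y,40) for x in(-46,46) for y in(-46,46)]
q=((proj(f,E4)+.4-[305,175])*4.444);print("expected crop px",q.round(0).tolist())
# sampled bar tip
print("tip@215",C(ray(f,[[349.5,170.5]],215)[0]).round(1))
m=roi((s>50)&(v>150)&(h>12),330,372,198,243);
o=f["image"][195:245,325:380,::-1];cv2.imwrite("pics/c5.png",cv2.resize(o,(550,500),interpolation=cv2.INTER_CUBIC))
```

```text
[[ 46.2  49.4  40. ]
 [ 41.7 -42.4  40. ]
 [-43.6  42.   40. ]
 [-42.4 -45.4  40. ]] [ 0.5  0.9 40. ]
[[ 32.    7.4  72. ]
 [ 34.  -10.3  72. ]
 [-29.7   5.2  72. ]
 [-29.3 -13.6  72. ]] [ 1.7 -2.8 72. ]
expected crop px [[243.0, 300.0], [110.0, 254.0], [289.0, 168.0], [156.0, 122.0]]
tip@215 [103.9  45.1 215. ]
```

View pics/c5.png

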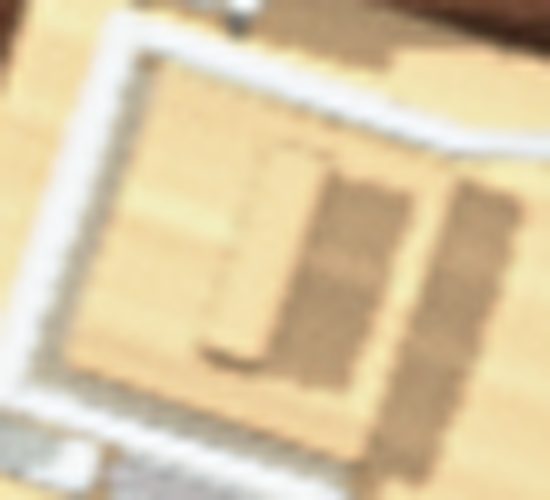

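The cover lies flat on the plate, squared (its ridge edge (352,210)→(346,230) is parallel to the end stop) and within about 1 to 2 mm of centre. Now the bar.

Run:
```python
from h import *
from cell import arm,grab_frame
w,dz=6,24.7
def pt(th,s,off=6):
    d=np.array([-np.cos(th),np.sin(th)]);n=np.array([np.sin(th),np.cos(th)])
    x,z=np.array([74,48])+s*d+off*n; return W(x+w,40,z-dz)
arm.move_straight(W(135,-95,163),v=250);st("a")
hit=arm.move_straight(W(135,40,163),v=200,stop_force=15);st(("behind",hit))
if not hit:
  for th,s in((1.57,142),(1.35,138),(1.1,132),(.85,126),(.6,120),(.35,115),(.15,112)):
    hit=arm.move_straight(pt(th,s),v=130,stop_force=25);q=st((th,hit))
    if hit: break
```

```text
a 37.2 [134.4 -95.2 162.7] [-0.   0.   0.5] 0.3Traceback (most recent call last):
  File "<stdin>", line 8, in <module>
cell.Unreachable: the arm cannot follow that straight line within its joint ranges
```

Run:
```python
from h import *
from cell import arm,grab_frame,planner
w,dz=6,24.7
def pt(th,s,off=6):
    d=np.array([-np.cos(th),np.sin(th)]);n=np.array([np.sin(th),np.cos(th)])
    x,z=np.array([74,48])+s*d+off*n; return W(x+w,40,z-dz)
for x,z in((135,163),(130,163),(127,163),(130,157)): print(x,z,planner.ik(W(x,40,z),Q(YAW)))
try:
    arm.move_to(W(132,40,163),Q(YAW))
except arm.Unreachable:
    arm.move_straight(W(128,-95,163)); arm.move_to(W(128,40,160),Q(YAW))
q=st("behind");print(q["joints"].round(2))
if abs(q["contact_force"]).max()<10:
  for th,s in((1.57,142),(1.35,138),(1.1,132),(.85,126),(.6,120),(.35,115),(.15,112)):
    hit=arm.move_straight(pt(th,s),v=130,stop_force=25);q=st((th,hit))
    if hit: break
```

```text
135 163 [-0.17588638  0.69366663  0.49080505  1.36793475  0.         -3.00547903]
130 163 [-0.17492222  0.68115428  0.46816661  1.35780866  0.         -3.00451488]
127 163 [-0.17433723  0.67375388  0.45484896  1.3518914   0.         -3.00392989]
130 157 [-0.17492222  0.68164404  0.45367236  1.34282464  0.         -3.00451488]
behind 42.2 [132.  40. 163.] [-0.1 -0.9 -0.9] -0.0
[-0.18  0.69  0.48  1.36  0.   -3.  ]
(1.57, False) 42.7 [ 86.2  40.  165.6] [ 0.6 -0.3 -0.7] 0.1
(1.35, False) 43.1 [ 56.1  40.  159.2] [ 1.4 -1.2 -0.1] 0.4
(1.1, False) 43.5 [ 26.3  40.  143.8] [-0.7 -0.1 -0.2] -0.1
(0.85, False) 43.9 [  2.2  40.  122.2] [ 0.6 -0.7  0.1] -0.1
(0.6, False) 44.3 [-15.   39.9  96.4] [-0.5 -0.2 -0.2] -0.0
(0.35, False) 44.7 [-25.6  40.   68.8] [-0.  -0.5  0.8] 0.3
(0.15, False) 45.0 [-29.8  39.9  46.3] [-0.6 -0.2  0.2] -0.1
```

Run:
```python
from h import *
from cell import grab_frame
g=grab_frame("side")
p=proj(g,[W(0,0,90)])[0].astype(int)
b=cv2.resize(g["image"][p[1]-70:p[1]+55,p[0]-75:p[0]+75,::-1],(720,600),interpolation=cv2.INTER_CUBIC)
cv2.imwrite("pics/c6.png",b);print(p)
print(((proj(g,[W(74,40,48),W(-23,40,71),W(-100,40,48)])-p+[75,70])*4.8).round())
```

```text
[324 221]
[[257. 361.]
 [323. 397.]
 [380. 488.]]
```

View pics/c6.png

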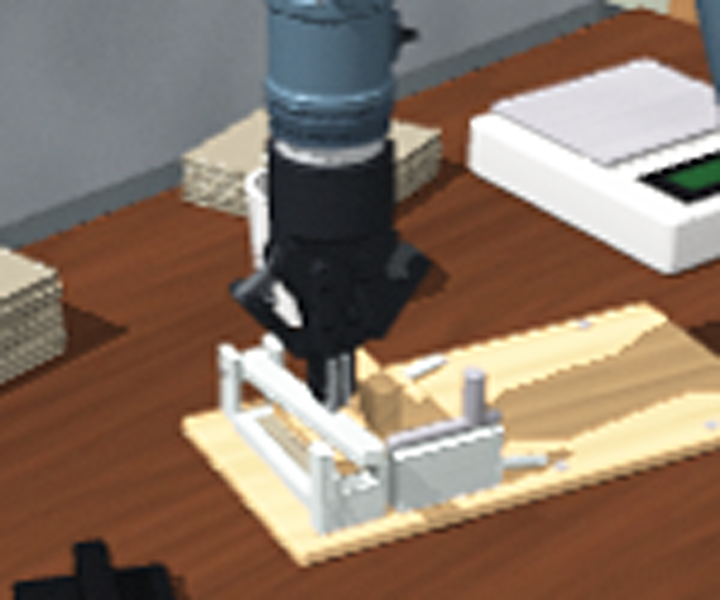

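The side view shows the bar lowered over the cover, its end near the fork at crop (370,460) and the knob top at crop (474,375). Now I press it home and push the bolt.

Run:
```python
from h import *
from cell import arm
hit=arm.move_straight(W(-32,41,22),v=30,stop_force=15);st(("press",hit))
arm.move_straight(W(-32,41,110),v=250)
arm.move_straight(W(-73,-92,110),v=250)
arm.move_straight(W(-73,-92,46),v=150,stop_force=10);st("beside knob")
hit=arm.move_straight(W(-73,-62,46),v=100,stop_force=15);st(hit)
hit=arm.move_straight(W(-73,-6,46),v=40,stop_force=10);st(("bolt",hit))
```

```text
('press', True) 45.6 [-31.1  40.7  29.2] [-2.6  0.   8.8] -0.3Traceback (most recent call last):
  File "<stdin>", line 5, in <module>
cell.Unreachable: the arm cannot follow that straight line within its joint ranges
```

Run:
```python
from h import *
from cell import arm
st("now")
arm.move_straight(W(-73,-92,110),v=200,rotation=Q(YAW-.35))
arm.move_straight(W(-73,-92,46),v=150,stop_force=10);st("beside knob")
hit=arm.move_straight(W(-73,-66,46),v=100,stop_force=15);st(hit)
hit=arm.move_straight(W(-73,-6,46),v=40,stop_force=10);st(("bolt",hit))
```

```text
now 46.1 [-31.5  41.2 110.3] [ 0.6 -0.3  0.3] -0.0
beside knob 47.5 [-72.7 -91.4  46.2] [-0.5  0.   0.4] -0.4
False 48.0 [-72.3 -65.8  46.8] [-0.1 -0.2  0.3] -0.1
('bolt', True) 49.1 [-73.2 -16.6  45.8] [-0.3 -2.2  0.6] -0.0
```

Run:
```python
from h import *
from cell import arm,grab_frame
arm.move_straight(W(-73,-40,46),v=150)
arm.move_straight(W(-73,-60,130),v=250)
arm.move_straight(W(-100,-190,150),v=250,rotation=Q(YAW-.6));st("away")
f=grab_frame("top");g=grab_frame("side")
A=cv2.resize(f["image"][175:265,305:395,::-1],(400,400),interpolation=cv2.INTER_CUBIC)
p=proj(g,[W(0,0,40)])[0].astype(int)
b=cv2.resize(g["image"][p[1]-50:p[1]+50,p[0]-50:p[0]+50,::-1],(400,400),interpolation=cv2.INTER_CUBIC)
cv2.imwrite("pics/c7.png",np.hstack([A,b]))
e=lambda P:((proj(g,P)-p+50)*4+[400,0]).round().tolist()
print("knob y=0,-5,-45",e([W(-73,0,96),W(-73,-5,96),W(-73,-45,96)]),"tip",e([W(-100,40,48)]))
```

```text
away 50.6 [-100.7 -189.1  149. ] [0.3 0.1 0.6] 0.1
knob y=0,-5,-45 [[649.0, 179.0], [656.0, 177.0], [704.0, 165.0]] tip [[617.0, 267.0]]
```

View pics/c7.png

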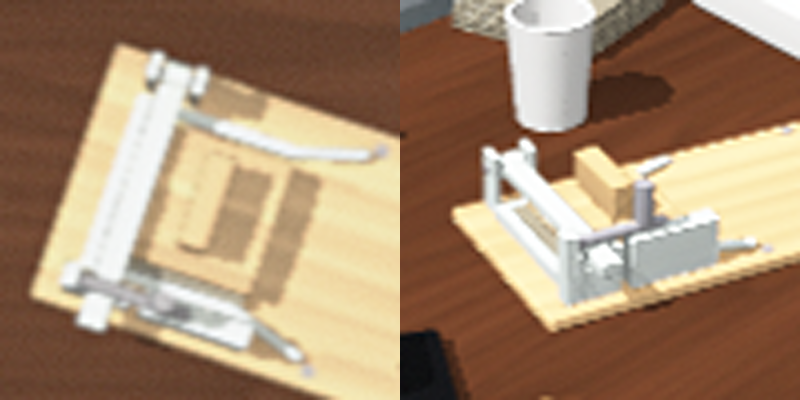

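The bar is in the fork and the bolt's end is in the keeper, with the knob at crop (645,183) against (649,179) predicted for fully across. I'll do one gentle confirming push.

Run:
```python
from h import *
from cell import arm,order
arm.move_straight(W(-73,-60,130),v=250,rotation=Q(YAW-.35))
arm.move_straight(W(-73,-45,46),v=200)
hit=arm.move_straight(W(-73,-6,46),v=35,stop_force=18);s=st(("bolt",hit))
arm.move_straight(W(-73,-45,46),v=150)
arm.move_straight(W(-73,-60,130),v=250)
arm.move_straight(W(-100,-190,150),v=250,rotation=Q(YAW-.6));st("away")
if hit and abs(C(s["eef_pos"])[1]+16.6)<2.5: print(order.finish_job())
```

```text
('bolt', True) 52.8 [-73.2 -16.9  45.9] [-0.2 -3.2  2.5] -0.0
away 54.4 [-100.8 -189.1  149. ] [ 0.7 -0.  -0. ] 0.1
the job is handed in; nothing more can be done
None
```

The job is done and handed in at about 54 s: the plate is home against the stop, the cover is squared and within 1–2 mm of centre, the bar rests in its catch, and the bolt was pushed twice to the same hard stop (camera scale alone read about 42 of its 45 mm travel).

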